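Seat the toothed lid on the bathroom organiser

TASK

Close the round organiser on the ledge with the wooden lid that fits it, the one with four teeth: turn the lid so that its teeth line up with the four notches in the organiser's rim, press it down fully home until its top is flush with the rim, and let go. Leave the similar lid with three teeth where it lies.

Things in the scene. Friction and masses are not known exactly. Their poses are not given: they have to be found in the camera images.
- lid: Round wooden lid with FOUR teeth, flat on the ledge, about 150 g. Disc 92 mm across, 12 mm thick; teeth as thick, 14 mm wide, reach 64 mm from the centre along the lid's +x, +y, -x, -y axes. On top a bar handle: 50 mm long along its x axis, 14 mm thick along y, from 12 to 46 mm above the underside. Origin: centre of the underside; z up.
- organiser: Round clear-plastic organiser with black rim, fixed to the ledge, 136 mm across, 72 mm tall. Rim: four curved blocks 13 mm tall (inner radius 54, outer 68 mm); the four notches between them lie along its +x, +y, -x, -y axes, 38 mm wide at the inner edge, wider outwards. A lid with teeth on the blocks stands 12 mm too high. Origin: centre of the underside; z up.
- home (a point): Point on the organiser's axis, 60 mm above the ledge, where the centre of the lid's underside is when fully home (disc top flush with the rim at 72 mm). Axes as the organiser's. A white seal plate in the well starts with its top 7 mm above this point; pressed with over 6 N (lid weight is not enough) it slides straight down 7 mm and stays down.
- spare_lid: Similar wooden lid of the same size, thickness and handle but with only THREE teeth, 120 degrees apart (the first along its +x axis, along which the handle also runs); it does not fit this organiser and must stay where it lies. Origin: centre of the underside; z up. Either lid may lie on either side.
Mind the look-alikes: they are no part of the job. There is more than one size of the organiser; the one meant has the size given above.

How it is judged:
By the outcome, as a careful person would: the job done as asked, in the order asked, and still so for the second after the job is handed in, with the robot touching nothing.
It also fails if it takes over 40 s, if anything falls off the work surface, if the arm or the gripper's body presses on something with over 40 N, if the wrist force passes 120 N, or if a joint passes its speed limit or range.

ROBOT

A 6-joint arm with a two-finger parallel gripper is mounted at the origin on the work surface. World frame = base frame: x ahead of the robot, y to its left, z up, the work surface at z = 0. Lengths are in m, angles in rad, forces in N, time in s.
With the tool pointing down it reaches from about 0.35 to 0.775 m from the base axis. Payload 5.5 kg.
Tool frame: the origin (TCP) lies at the very end of the fingers, on their centre line; the grasp point (between the pads) lies 19 mm behind it; z points along the fingers, y is the line along which they close (so a half turn about z gives the same grasp; the last joint's range is limited). The gripper opens to 85 mm and grips with 20 to 120 N. Pads are 22 mm wide; open, the fingers measure 114 mm over their backs; the gripper's body (76 mm by 85 mm) begins 54 mm behind the grasp point. The pads swing forward as they close: fully open they stand 13 mm farther back than shut.
Start: joints at [1.04, 0.313, 0.046, 1.304, 0, 1.431], TCP at [0.219, 0.532, 0.231] pointing down, gripper open.
Joint ranges: [-2.76, 2.76], [-0.86, 1.69], [-1.03, 1.26], [-2.2, 2.34], [-1.47, 1.5], [-3.14, 3.14]. Speed limits (rad/s): [2.57, 2.57, 3.14, 3.14, 3.14, 3.14].

INTERFACE

Orientations are given as a unit quaternion [w, x, y, z].
In Python, from workcell import env, cams, ticket, spotter gives the robot as it stands.
- The arm moves only by the tool jog_arm, never from a script. Its argument "increments" is a list that holds one entry, the list of rows, each a list of 7 numbers: the shift along the tool's x, y, z in units of 0.25 m (1.0 is 0.25 m), then the turn, a rotation vector about the tool's x, y, z in units of 180 degrees (1.0 is 180 degrees), then the closure in counts, from 0 (fully open) to 255 (shut). A call has 1 to 20 rows; each row shifts and turns the commanded pose from where the row before left it, along the tool's axes as they then stand; what a row does not reach is not made up. A row lasts 1/10 s, in which the tool goes at most 50 mm and 8.59 degrees, less where a joint would pass 70% of its speed; a pose out of reach is approached as far as the arm can. A call with a number of a shift or a turn outside -1 to 1 is refused whole. A call with a gripper value outside its range is refused whole. The fingers move at their own pace and stop on an object; "force" is the grip in N (left out, the last holds). Time passes only in rows, so rows that do not move let the fingers close. It gives the time, the measured TCP pose, the force, the opening and the grip force at its end, in the units of the state.
- env.get_state(): the state, without advancing time (a new reading comes with each control period).
- cams.read_camera(name): name is "side" or "top" or "wrist"; returns a dict with "pixels" (480x640x3 uint8, red, green, blue), "fx", "fy", "cx", "cy" (pixels), "k1" (the pictures are not rectified: a ray, as slopes to the right and down, at radius r is drawn at 1 + k1 r^2 times it, then the intrinsics apply), "xyz" and "attitude" of the camera in the world; the wrist camera has in their place "mount" (4x4, takes a point from camera to tool coordinates, whose origin is the TCP and whose axes are the flange's). Camera axes: x right, y down, z forward; pixel columns grow to the right and rows downward; lengths in m; the calibration is good to about 2 mm. A picture is of the moment at which its call begins: read the wrist's pose just before it. There is no depth.
- ticket.hand_in(): hands the job in; it is judged then, once.
Trained networks look in the newest picture that a camera, given by its name, has taken for a name from the list of things; names that differ only in an ending like _2 or _b are one class to them, and where a whole thing is asked for, a point or a joint stands for the part that bears it (a point fixed in the world has none). Each returns a list of dicts, best first, with "conf" (0 to 1); they miss things now and then, are a little off and sometimes report something else, mostly with a low value. They report only what shows in the picture. A call takes as long as a camera call. They do not tell look-alikes from the thing itself.
- spotter.find_in(target, camera): "uv" ([column, row] in pixels, amid what is visible of it).
- spotter.cut_out(target, camera): "region" (480x640 bool, what is visible of it) and "uv" ([column, row] in pixels, amid what is visible of it).
- spotter.landmark_of(target, camera): "uv" ([column, row] in pixels: a listed point, or the origin of a listed thing).
The state is a dict: "clock": time; "joint_pos": joint angles; "qvel": joint speeds; "tau": joint torques, N m; "tcp_pos": TCP position; "orientation": TCP orientation; "wrist_force": force on the tool from outside, world axes, zero at the start; "ft_torque": the same for the moment, N m; "finger_gap": finger opening in m; "grip_force": force on a finger pad.
Only numpy, scipy, OpenCV 4.12 (cv2) and the standard library are available. Lean on these libraries where they do the work, as an engineer would, in place of code of your own. Each camera call takes 0.05 s, during which the arm holds its last target. There are 200 camera calls.

## Working session

There is one attempt and no reset: what is moved stays moved. The work goes in short steps, Python scripts to look and compute and a tool call to move; the robot and the scene stay as the last step left them, time stands still between calls to the robot, and variables do not carry over. Pictures are saved under pics/ and viewed, at most 10 in all, crops included, and the job is handed in when it is done.

Besides the shell and the picture viewer there is one more tool, called after "Request:" as name([rows], argument=value, ...), one row to a line, values as JSON. jog_arm: Moves the arm, as the interface text tells. Shifts and turns lie within -1 to 1; 1 stands for 0.25 m of shift or 180 degrees of turn. Its arguments: {"type":"object","properties":{"increments":{"type":"array"},"force":{"type":"number"}},"required":["increments"]}

```bash
mkdir -p pics
cat > h.py <<'E'
import numpy as np, cv2
from workcell import env,cams,ticket,spotter
from scipy.spatial.transform import Rotation as R
def q2R(q): q=np.array(q); return R.from_quat([q[1],q[2],q[3],q[0]]).as_matrix()
def pose(c,st):
    if 'mount' in c:
        M=np.array(c['mount']);Rt=q2R(st['orientation'])
        return Rt@M[:3,:3], Rt@M[:3,3]+np.array(st['tcp_pos'])
    a=np.array(c['attitude']); 
    return (q2R(a) if a.size==4 else a.reshape(3,3)), np.array(c['xyz'])
def KD(c): return np.array([[c['fx'],0,c['cx']],[0,c['fy'],c['cy']],[0,0,1.]]),np.array([c['k1'],0,0,0,0.])
def px2w(c,st,uv,z):
    K,D=KD(c);Rm,t=pose(c,st)
    p=cv2.undistortPoints(np.array(uv,float).reshape(-1,1,2),K,D).reshape(-1,2)
    d=np.c_[p,np.ones(len(p))]@Rm.T
    return t+d*((z-t[2])/d[:,2])[:,None]
def w2px(c,st,P):
    K,D=KD(c);Rm,t=pose(c,st)
    return cv2.projectPoints((np.atleast_2d(P)-t)@Rm,np.zeros(3),np.zeros(3),K,D)[0].reshape(-1,2)
def save(c,n): cv2.imwrite('pics/'+n,c['pixels'][:,:,::-1])
E
python3 - <<'E'
from h import *
for n in ['top','side']:
    st=env.get_state();c=cams.read_camera(n);save(c,n+'0.png')
    print(n,{k:np.round(v,3).tolist() for k,v in c.items() if k!='pixels'})
    for t in ['lid','spare_lid','organiser','home']:
        for f in (spotter.find_in,spotter.landmark_of):
            try: print(t,f.__name__,[(np.round(d['uv']).tolist(),round(d['conf'],2)) for d in f(t,n)])
            except Exception as e: print(t,e)
E
```

```text
top {'fx': 439.187, 'fy': 439.187, 'cx': 319.477, 'cy': 243.28, 'k1': -0.112, 'xyz': [0.341, 0.027, 0.972], 'attitude': [-0.047, 0.712, -0.698, 0.056]}
lid call [([458.0, 230.0], 0.84)]
lid call [([459.0, 233.0], 0.63)]
spare_lid call [([369.0, 229.0], 0.81)]
spare_lid call [([368.0, 229.0], 0.85)]
organiser call [([209.0, 283.0], 0.84), ([160.0, 208.0], 0.82), ([235.0, 191.0], 0.75)]
organiser call [([238.0, 196.0], 0.81), ([162.0, 208.0], 0.78), ([214.0, 288.0], 0.57)]
home call [([209.0, 284.0], 0.91), ([240.0, 189.0], 0.73), ([160.0, 211.0], 0.55)]
home call [([212.0, 283.0], 0.85), ([236.0, 185.0], 0.81), ([156.0, 204.0], 0.62)]
side {'fx': 497.238, 'fy': 497.238, 'cx': 312.219, 'cy': 246.769, 'k1': -0.084, 'xyz': [0.275, -0.701, 0.603], 'attitude': [-0.454, 0.88, -0.126, 0.067]}
lid call []
lid call [([393.0, 405.0], 0.93)]
spare_lid call [([348.0, 309.0], 0.96)]
spare_lid call [([348.0, 316.0], 0.96)]
organiser call [([236.0, 210.0], 0.84), ([295.0, 178.0], 0.7), ([330.0, 206.0], 0.67)]
organiser call [([239.0, 225.0], 0.91), ([296.0, 186.0], 0.77), ([328.0, 220.0], 0.63)]
home call [([331.0, 209.0], 0.88), ([291.0, 179.0], 0.87), ([237.0, 206.0], 0.76), ([348.0, 308.0], 0.63)]
home call [([330.0, 194.0], 0.98), ([235.0, 195.0], 0.97), ([295.0, 172.0], 0.61)]
```

View pics/top0.png

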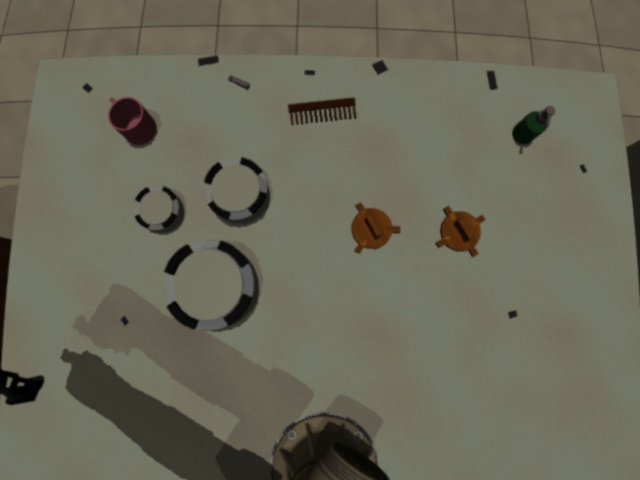

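View pics/side0.png

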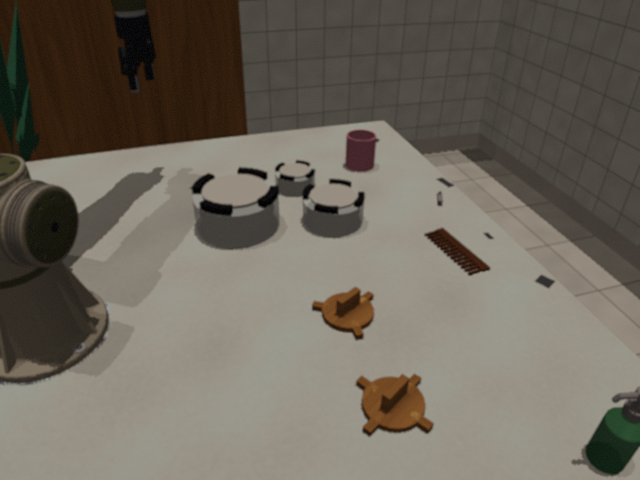

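Top view: the candidate lids are the three-toothed one at (372,229) and the four-toothed one at (461,231). The organisers are big at (210,285), middle at (237,189) and small at (158,208). At about 490 px/m, 136 mm is roughly 65 px, so the middle organiser fits. I'll measure these and check with a crop.

```bash
cat > fit.py <<'E'
from h import *
from scipy.optimize import minimize
def samp(c,st,P,g):
    uv=w2px(c,st,P).astype(np.float32)
    return cv2.remap(g,uv[:,0][:,None],uv[:,1][:,None],cv2.INTER_LINEAR).ravel()
def fit_lid(c,st,xy0):
    I=c['pixels'].astype(np.float32); g=I[:,:,0]-I[:,:,2]   # orange-ness
    X,Y=np.meshgrid(np.arange(-.075,.0751,.0015),np.arange(-.075,.0751,.0015));X=X.ravel();Y=Y.ravel();r=np.hypot(X,Y)
    m=(r<.046)|((abs(Y)<.007)&(abs(X)<.064))|((abs(X)<.007)&(abs(Y)<.064)); ok=(r>.03)&(r<.075)
    X,Y,m=X[ok],Y[ok],m[ok]
    def f(p):
        cs,sn=np.cos(p[2]),np.sin(p[2]); v=samp(c,st,np.c_[p[0]+cs*X-sn*Y,p[1]+sn*X+cs*Y,0*X+.012],g)
        return -(v[m].mean()-v[~m].mean())
    return best(f,xy0)
def fit_org(c,st,xy0,scale=1):
    g=c['pixels'].astype(np.float32).max(2)
    a,r=np.meshgrid(np.radians(np.arange(0,360,1.5)),np.arange(.046,.0771,.0015)*scale);a=a.ravel();r=r.ravel()
    am=np.abs((a+np.pi/4)%(np.pi/2)-np.pi/4)
    m=(r>.054*scale)&(r<.068*scale)&(am>.34)
    def f(p):
        v=samp(c,st,np.c_[p[0]+r*np.cos(a+p[2]),p[1]+r*np.sin(a+p[2]),0*r+.072],g)
        return v[m].mean()-v[~m].mean()
    return best(f,xy0)
def best(f,xy0):
    rs=[minimize(f,[*xy0,t],method='Nelder-Mead',options=dict(initial_simplex=[[xy0[0]+dx,xy0[1]+dy,t+dt] for dx,dy,dt in((0,0,0),(.01,0,0),(0,.01,0),(0,0,.15))])) for t in np.radians(np.arange(-45,45,15))]
    b=min(rs,key=lambda r:r.fun); return b.x[:2],np.degrees(b.x[2]),b.fun
E
python3 - <<'E'
from fit import *
for n,l,o in (('top',(461,231),(237,189)),('side',(394,404),(333,195))):
    st=env.get_state();c=cams.read_camera(n)
    print(n,'lid',fit_lid(c,st,px2w(c,st,l,.012)[0,:2]),'org',fit_org(c,st,px2w(c,st,o,.072)[0,:2]))
    if n=='top':
        for o2 in ((158,208),(210,285)): 
            x=px2w(c,st,o2,.072)[0,:2]; print(x,[ (s,round(fit_org(c,st,x,s)[2],1)) for s in (.7,1,1.4)])
        print([(s,round(fit_org(c,st,px2w(c,st,o,.072)[0,:2],s)[2],1)) for s in (.85,.92,1,1.08,1.15)])
        I=c['pixels'][:,:,::-1]
        cv2.imwrite('pics/crop.png',cv2.resize(np.hstack([I[180:280,330:510],I[140:240,180:300]]),None,fx=2.6,fy=2.6,interpolation=cv2.INTER_CUBIC))
        # handle direction
        a=px2w(c,st,[[455,222],[467,241]],.046);print('handle deg',np.degrees(np.arctan2(*(a[1]-a[0])[1::-1])))
s=env.get_state();print(s['tcp_pos'],s['orientation'],s['clock'],q2R(s['orientation']).round(3).tolist())
E
```

```text
top lid (array([ 0.51771819, -0.30118957]), np.float64(-58.77546577275945), np.float64(-47.91880798339844)) org (array([0.58884442, 0.19936429]), np.float64(12.818532613782759), np.float64(-73.33668518066406))
[0.5414207  0.36150867] [(0.7, np.float64(-66.5)), (1, np.float64(-20.1)), (1.4, np.float64(0.9))]
[0.38173099 0.24067585] [(0.7, np.float64(-0.1)), (1, np.float64(-22.5)), (1.4, np.float64(-76.6))]
[(0.85, np.float64(-26.8)), (0.92, np.float64(-55.7)), (1, np.float64(-73.3)), (1.08, np.float64(-53.7)), (1.15, np.float64(-35.6))]
handle deg -148.2492440229828
side lid (array([ 0.51595767, -0.30336568]), np.float64(-58.80450674965468), np.float64(-57.10335159301758)) org (array([0.58744117, 0.19351194]), np.float64(11.03536291518184), np.float64(-85.7525634765625))
[0.21906089 0.53169374 0.23132989] [2.25611817e-05 1.94154372e-01 9.80970986e-01 6.87087633e-05] 1.0 [[-0.925, 0.381, 0.0], [0.381, 0.925, 0.0], [-0.0, 0.0, -1.0]]
```

View pics/crop.png

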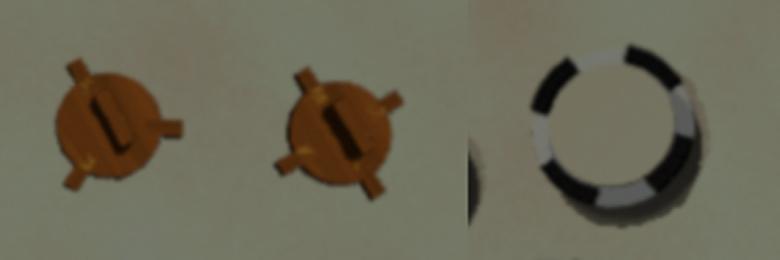

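The crop shows the four-toothed lid (right of the pair) and the middle organiser, whose scale fit peaks at 1.0. The lid is at about (0.517,-0.302) with its handle at 31°. The organiser is at about (0.588,0.197) with notches at 12°. Now moving.

Request:
jog_arm([
  [[0, 0, 0, 0, 0, -0.0426, 0], [0, 0, 0, 0, 0, -0.0426, 0], [0, 0, 0, 0, 0, -0.0426, 0], [0, 0, 0, 0, 0, -0.0426, 0], [0, 0, 0, 0, 0, -0.0426, 0], [0, 0, 0, 0, 0, -0.0426, 0], [0, 0, 0, 0, 0, -0.0426, 0], [0.021, -0.189, 0, 0, 0, 0, 0], [0.021, -0.189, 0, 0, 0, 0, 0], [0.021, -0.189, 0, 0, 0, 0, 0], [0.021, -0.189, 0, 0, 0, 0, 0], [0.021, -0.189, 0, 0, 0, 0, 0], [0.021, -0.189, 0, 0, 0, 0, 0], [0.021, -0.189, 0, 0, 0, 0, 0], [0.021, -0.189, 0, 0, 0, 0, 0], [0.021, -0.189, 0, 0, 0, 0, 0], [0.021, -0.189, 0, 0, 0, 0, 0]],
], force=40)

```text
clock: 2.7
tcp_pos: [0.4201, 0.0988, 0.2317]
orientation: [0.001, -0.27, 0.963, -0.0]
wrist_force: [1.0, 1.0, 0.2]
finger_gap: 0.0852
grip_force: 0.0
```

Request:
jog_arm([
  [[0.056, -0.175, 0, 0, 0, 0, 0], [0.056, -0.175, 0, 0, 0, 0, 0], [0.056, -0.175, 0, 0, 0, 0, 0], [0.056, -0.175, 0, 0, 0, 0, 0], [0.056, -0.175, 0, 0, 0, 0, 0], [0.056, -0.175, 0, 0, 0, 0, 0], [0.056, -0.175, 0, 0, 0, 0, 0], [0.056, -0.175, 0, 0, 0, 0, 0], [0.056, -0.175, 0, 0, 0, 0, 0], [0, 0, 0, 0, 0, 0, 0], [0, 0, 0, 0, 0, 0, 0]],
])

```text
clock: 3.8
tcp_pos: [0.516, -0.3022, 0.2304]
orientation: [-0.0, -0.269, 0.963, 0.001]
wrist_force: [-0.2, 0.3, -0.2]
finger_gap: 0.0854
grip_force: 0.0
```

Run:
```python
from fit import *
st=env.get_state();c=cams.read_camera('wrist');save(c,'w1.png')
print(st['clock'],st['tcp_pos'],q2R(st['orientation']).round(3).tolist(),np.degrees(st['joint_pos']).round(1),np.round(st['wrist_force'],2))
print(c['k1'],np.round(c['mount'],3).tolist())
p,a,f=fit_lid(c,st,(.517,-.302));print(p,a,f)
Rt=q2R(st['orientation']);print('tool delta',Rt.T@(np.r_[p,.04]-st['tcp_pos'])/.25, 'lid in tool xaxis deg',np.degrees(np.arctan2(Rt[1,0],Rt[0,0])))
```

```text
3.8 [ 0.51601576 -0.30223312  0.23039528] [[-0.856, -0.518, -0.001], [-0.518, 0.856, 0.001], [0.0, 0.002, -1.0]] [-38.1  20.6   6.3  75.8   0.  -69.2] [-0.18  0.33 -0.17]
-0.07172549905145985 [[0.001, -0.954, -0.299, 0.077], [1.0, 0.001, 0.0, -0.0], [0.0, -0.299, 0.954, -0.143], [0.0, 0.0, 0.0, 1.0]]
[ 0.51611458 -0.30065556] -58.74929727950191 -23.851816177368164
tool delta [-0.00378819  0.00399121  0.76158747] lid in tool xaxis deg -148.8322414495692
```

View pics/w1.png

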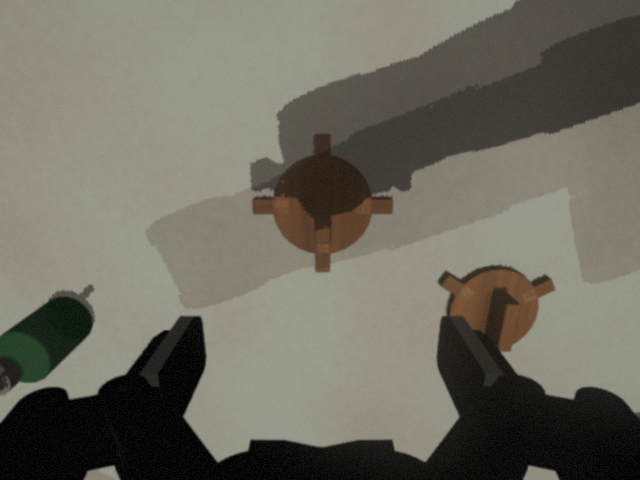

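The wrist view shows the lid at (322,203) with its handle along tool x, midway between the fingers, and the spare lid at (495,305), well clear. Now descending to grip.

Request:
jog_arm([
  [[-0.003, 0.004, 0.16, 0, 0, 0, 0], [0, 0, 0.16, 0, 0, 0, 0], [0, 0, 0.16, 0, 0, 0, 0], [0, 0, 0.16, 0, 0, 0, 0], [0, 0, 0.16, 0, 0, 0, 0], [0, 0, 0.018, 0, 0, 0, 0], [0, 0, 0.018, 0, 0, 0, 0], [0, 0, 0.016, 0, 0, 0, 0], [0, 0, 0, 0, 0, 0, 0], [0, 0, 0, 0, 0, 0, 255], [0, 0, 0, 0, 0, 0, 255], [0, 0, 0, 0, 0, 0, 255], [0, 0, 0, 0, 0, 0, 255], [0, 0, 0, 0, 0, 0, 255], [0, 0, 0, 0, 0, 0, 255], [0, 0, 0, 0, 0, 0, 255], [0, 0, 0, 0, 0, 0, 255]],
], force=60)

```text
clock: 5.55
tcp_pos: [0.5167, -0.3003, 0.0185]
orientation: [0.0, -0.27, 0.963, -0.0]
wrist_force: [-0.4, 0.2, 3.0]
finger_gap: 0.0128
grip_force: 59.0
```

Request:
jog_arm([
  [[0, 0, -0.1, 0, 0, 0, 255], [0, 0, -0.16, 0, 0, 0, 255], [0, 0, -0.16, 0, 0, 0, 255], [0, 0, -0.16, 0, 0, 0, 255], [-0.1155, 0.141, 0, 0, 0, 0, 255], [-0.1155, 0.141, 0, 0, 0, 0, 255], [-0.1155, 0.141, 0, 0, 0, 0, 255], [-0.1155, 0.141, 0, 0, 0, 0, 255], [-0.1155, 0.141, 0, 0, 0, 0, 255], [-0.1155, 0.141, 0, 0, 0, 0, 255], [-0.1155, 0.141, 0, 0, 0, 0, 255], [-0.1155, 0.141, 0, 0, 0, 0, 255], [-0.1155, 0.141, 0, 0, 0, 0, 255], [-0.1155, 0.141, 0, 0, 0, 0, 255], [-0.1155, 0.141, 0, 0, 0, 0, 255], [0, 0, 0, 0, 0, 0.0356, 255], [0, 0, 0, 0, 0, 0.0356, 255], [0, 0, 0, 0, 0, 0.0356, 255], [0, 0, 0, 0, 0, 0, 255], [0, 0, 0, 0, 0, 0, 255]],
])

```text
clock: 7.55
tcp_pos: [0.5862, 0.1962, 0.1627]
orientation: [-0.001, -0.106, 0.994, 0.0]
wrist_force: [0.2, 0.3, -1.0]
finger_gap: 0.0129
grip_force: 59.1
```

Run:
```python
from fit import *
st=env.get_state();c=cams.read_camera('wrist');save(c,'w2.png')
Rt=q2R(st['orientation']);print(st['clock'],st['tcp_pos'],np.degrees(np.arctan2(Rt[1,0],Rt[0,0])),Rt[:,2].round(3),np.degrees(st['joint_pos']).round(1),np.round(st['wrist_force'],2),st['finger_gap'])
c2=cams.read_camera('side');save(c2,'s2.png')
cv2.imwrite('pics/both2.png',np.hstack([cv2.resize(c['pixels'],(400,300)),cv2.resize(c2['pixels'][60:300,170:490],(400,300))])[:,:,::-1])
# expected lid outline in the grasp
```

```text
7.55 [0.5861602  0.19620769 0.16267328] -167.78713162996053 [-0.001 -0.    -1.   ] [11.1 24.3  2.2 68.   0.  -1.1] [ 0.2   0.34 -0.97] 0.012865919349520645
```

View pics/both2.png

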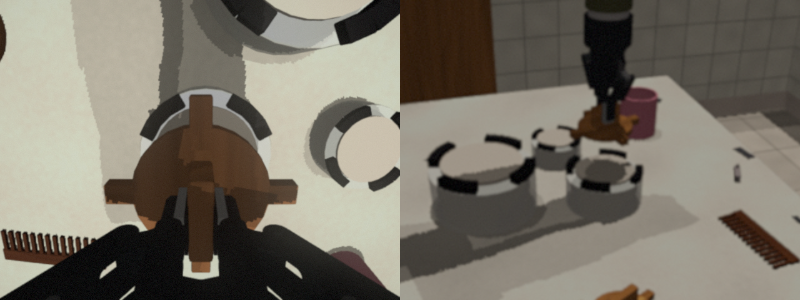

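The lid is held level above the organiser. In the left half its front tooth, at (200,105), points into the light notch between the black blocks. One refinement using the visible front arc of the rim comes next.

Run:
```python
from fit import *
st=env.get_state();c=cams.read_camera('wrist')
g=c['pixels'].astype(np.float32).max(2)
a,r=np.meshgrid(np.radians(np.arange(-55,55.1,1.)),np.arange(.053,.0771,.001));a=a.ravel()+np.radians(192);r=r.ravel()
k=np.abs(np.degrees(a)-192)>14;a=a[k];r=r[k]
def f(p):
    am=np.abs((a-p[2]+np.pi/4)%(np.pi/2)-np.pi/4); m=(r>.054)&(r<.068)&(am>.34)
    v=samp(c,st,np.c_[p[0]+r*np.cos(a),p[1]+r*np.sin(a),0*r+.072],g)
    return v[m].mean()-v[~m].mean()
for x0 in ((.588,.1964),(.584,.193),(.592,.2)):
    s=minimize(f,[*x0,np.radians(12)],method='Nelder-Mead',options=dict(initial_simplex=[[x0[0],x0[1],.21],[x0[0]+.006,x0[1],.21],[x0[0],x0[1]+.006,.21],[x0[0],x0[1],.28]]))
    print(s.x[:2].round(4),np.degrees(s.x[2]).round(1),s.fun)
```

```text
[0.5895 0.2014] 12.2 -98.14790344238281
[0.5895 0.2014] 11.6 -98.14987182617188
[0.5895 0.2014] 12.0 -98.15097045898438
```

Request:
jog_arm([
  [[-0.014, 0.0125, 0, 0, 0, 0, 255], [0, 0, 0.08, 0, 0, 0, 255], [0, 0, 0.1, 0, 0, 0, 255], [0, 0, 0.06, 0, 0, 0, 255], [0, 0, 0.03, 0, 0, 0, 255], [0, 0, 0.012, 0, 0, 0, 255], [0, 0, 0, 0, 0, 0, 255], [0, 0, 0, 0, 0, 0, 255]],
])

```text
clock: 8.5
tcp_pos: [0.5901, 0.2002, 0.0938]
orientation: [0.001, -0.105, 0.994, 0.0]
wrist_force: [0.3, -0.0, -1.7]
finger_gap: 0.0131
grip_force: 59.1
```

Run:
```python
from fit import *
st=env.get_state();c=cams.read_camera('wrist');c2=cams.read_camera('side')
print(st['clock'],st['tcp_pos'],np.round(st['wrist_force'],2),np.round(st['ft_torque'],3))
cv2.imwrite('pics/both3.png',np.hstack([cv2.resize(c['pixels'],(400,300)),cv2.resize(c2['pixels'][130:250,260:420],(400,300))])[:,:,::-1])
```

```text
8.5 [0.59006828 0.20021736 0.09380542] [ 0.29 -0.04 -1.7 ] [-0.041 -0.042  0.042]
```

View pics/both3.png

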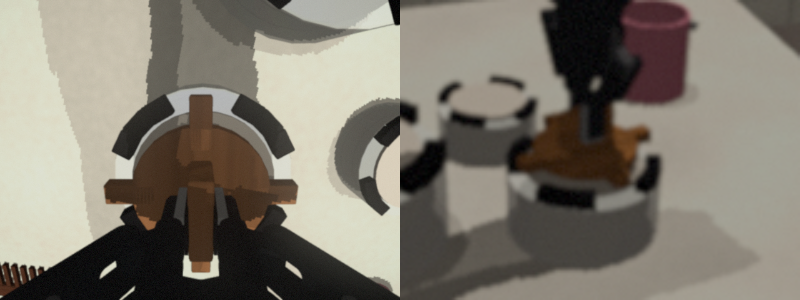

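All visible teeth sit inside their notches: the front one at (200,108) and the side ones at (120,190) and (285,190). The disc is centred in the rim, so I'm pressing down.

Request:
jog_arm([
  [[0, 0, 0.012, 0, 0, 0, 255], [0, 0, 0.012, 0, 0, 0, 255], [0, 0, 0.01, 0, 0, 0, 255], [0, 0, 0.01, 0, 0, 0, 255], [0, 0, 0.008, 0, 0, 0, 255], [0, 0, 0.008, 0, 0, 0, 255], [0, 0, 0, 0, 0, 0, 255]],
])

```text
clock: 9.3
tcp_pos: [0.5895, 0.2001, 0.0785]
orientation: [0.0, -0.105, 0.994, 0.0]
wrist_force: [-2.5, -0.1, 7.5]
finger_gap: 0.0131
grip_force: 60.2
```

Request:
jog_arm([
  [[0, 0, 0.004, 0, 0, 0, 255], [0, 0, 0.004, 0, 0, 0, 255], [0, 0, 0, 0, 0, 0, 255]],
])

```text
clock: 9.6
tcp_pos: [0.5896, 0.2001, 0.0784]
orientation: [0.001, -0.105, 0.994, 0.0]
wrist_force: [-5.5, -1.8, 17.2]
finger_gap: 0.013
grip_force: 62.1
```

Request:
jog_arm([
  [[0, 0, -0.006, 0, 0, 0, 255], [0, 0, 0, 0, 0, 0, 120], [0, 0, 0, 0, 0, 0, 60], [0, 0, 0, 0, 0, 0, 0], [0, 0, 0, 0, 0, 0, 0], [0, 0, 0, 0, 0, 0, 0], [0, 0, 0, 0, 0, 0, 0], [0, 0, -0.06, 0, 0, 0, 0], [0, 0, -0.12, 0, 0, 0, 0], [0, 0, -0.16, 0, 0, 0, 0], [0, 0, -0.16, 0, 0, 0, 0], [0.16, 0, 0, 0, 0, 0, 0], [0.16, 0, 0, 0, 0, 0, 0], [0.16, 0, 0, 0, 0, 0, 0], [0, 0, 0, 0, 0, 0, 0]],
])

```text
clock: 11.1
tcp_pos: [0.4658, 0.1741, 0.2017]
orientation: [-0.003, -0.105, 0.994, -0.0]
wrist_force: [0.6, 1.0, -0.4]
finger_gap: 0.0853
grip_force: 0.0
```

Run:
```python
from fit import *
st=env.get_state();c=cams.read_camera('top');c2=cams.read_camera('side')
print(st['clock'],st['tcp_pos'],np.round(st['wrist_force'],2))
cv2.imwrite('pics/both4.png',np.hstack([cv2.resize(c['pixels'][130:250,170:330],(400,300),interpolation=cv2.INTER_CUBIC),cv2.resize(c2['pixels'][150:246,270:398],(400,300),interpolation=cv2.INTER_CUBIC)])[:,:,::-1])
```

```text
11.1 [0.46581525 0.17405168 0.20170019] [ 0.56  1.03 -0.41]
```

View pics/both4.png

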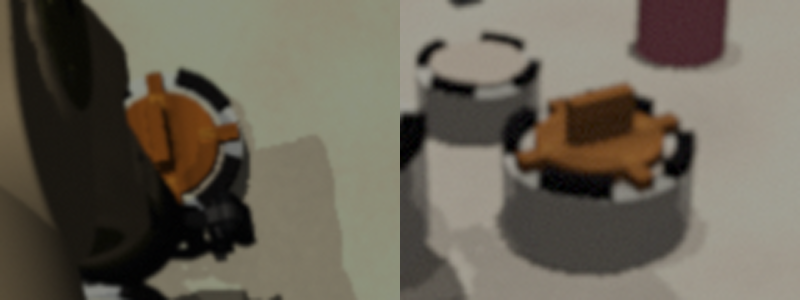

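Both views show all the visible teeth down in the notches and the disc level with the rim. At the end of the press the lid's underside was at about 60 mm, which matches home. Handing in.

```bash
python3 -c "
from workcell import ticket
print(ticket.hand_in())"
```

```text
the job is handed in; nothing more can be done
None
```

The four-toothed lid is on the 136 mm organiser, pressed home and released: its underside ended about 60 mm above the ledge and it looks flush with the rim in the camera views. The three-toothed lid was not touched, and the job was handed in at about 11 s.

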